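# Set up the goldsmith's bench for doming discs

## Task

Set up the bench for doming discs: put the steel bench block squarely on the middle of the rubber pad, and then stand the dapping block squarely on the middle of the bench block. Put the low jar of copper blanks halfway between the pad and the pocket scale, and put the punch rack behind the pad (on the side away from the robot), parallel to the pad's far edge, centred on it and about 4 cm clear of it. Keep the jar upright, and leave the yellow basket, the bottle and the hammer where they are.

Things in the scene. Friction and masses are not known exactly. Their poses are not given: they have to be found in the camera images.
- pad: Flat black rubber pad, 90 x 90 mm, 8 mm thick, fixed to the bench and always near the middle of the work area. Origin: centre of its underside, on the bench top (z = 0). Its x axis points away from the robot (yaw at most 0.2 rad either way), y to the robot's left, z up; the far edge is the one at +x, 45 mm from the origin.
- scale: Grey pocket scale with a square steel weighing plate and a small display, 125 mm long (x) by 80 mm wide (y), 20 mm high, fixed to the bench beside the pad: on its left or on its right, which differs from start to start, with its centre 215 to 225 mm from the pad's centre, level with it along the pad's own y axis (within 5 mm). Origin: centre of its underside.
- bench_block: Steel bench block: plain flat bright square slab, 50 x 50 mm, 22 mm thick, about 0.4 kg, loose, lying flat. Origin: centre of its underside; z up, x and y along its sides.
- dapping_block: Dapping block: 40 mm brass cube with round dark hollows of several sizes on its top and sides (only drawn: the faces are flat to the touch), about 0.35 kg, loose. Origin: centre of its underside; z up, x and y along its sides.
- jar: Low round jar of clear glass with copper blanks inside and a plain aluminium lid of the same diameter: 44 mm across, 48 mm high in all, about 0.12 kg, loose, standing upright. Origin: centre of its underside; z up.
- punch_rack: Punch rack: pale wooden bar 110 mm long (x), 36 mm wide (y), 30 mm high, with a row of five ball-headed steel punches standing along its middle, their tops 52 mm above the bench; one piece, about 0.25 kg, loose. It can be gripped across its 36 mm width. Origin: centre of its underside; x along its length, z up. Either end may point either way.
- basket: Shallow yellow round bowl-like scrap basket, 110 mm across, 40 mm high, standing loose beside the pad on the side where the scale is not. Not to be moved. Origin: centre of its underside.
- bottle: Small brown glass bottle with a black cap and a blank label, 38 mm across, 85 mm high, standing loose beyond the pad, off to one side. Not to be moved. Origin: centre of its underside.
- hammer: Hammer lying loose across the far side of the bench, 240 mm long along its x axis. Not to be moved. Origin: underside, near the middle of its length.
There are look-alikes about, which are no part of the job. What is shaped like the bench_block but brown or purple is not meant.

How it is judged:
By the outcome, as a careful person would: the job done as asked, in the order asked, and still so for the second after the job is handed in, with the robot touching nothing.
It also fails if it takes over 109 s, if anything falls off the work surface, if the arm or the gripper's body presses on something with over 40 N, if the wrist force passes 120 N, or if a joint passes its speed limit or range.

## Robot

A 6-joint arm with a two-finger parallel gripper is mounted at the origin on the work surface. World frame = base frame: x ahead of the robot, y to its left, z up, the work surface at z = 0. Lengths are in m, angles in rad, forces in N, time in s.
With the tool pointing down it reaches from about 0.35 to 0.975 m from the base axis. Payload 4.9 kg.
Tool frame: the origin (TCP) lies at the very end of the fingers, on their centre line; the grasp point (between the pads) lies 19 mm behind it; z points along the fingers, y is the line along which they close (so a half turn about z gives the same grasp; the last joint's range is limited). The gripper opens to 85 mm and grips with 20 to 120 N. Pads are 22 mm wide; open, the fingers measure 114 mm over their backs; the gripper's body (76 mm by 85 mm) begins 54 mm behind the grasp point. The pads swing forward as they close: fully open they stand 13 mm farther back than shut.
Start: joints at [-1.35, 0.053, 1.613, -0, 1.476, -0.119], TCP at [0.208, -0.589, 0.231] pointing down, gripper open.
Joint ranges: [-3.01, 3.01], [-1.01, 2.22], [0.06, 2.58], [-1.02, 4.17], [0.09, 2.62], [-3.14, 3.14]. Speed limits (rad/s): [2.57, 2.57, 3.14, 3.14, 3.14, 3.14].

## Interface

Orientations are given as a rotation vector (axis times angle).
In Python, from station import * gives the robot as it stands.
- The arm moves only by the shell command python3 -m crank 'ROWS' [OPENING] [FORCE]. ROWS is JSON, a list of rows, each an object with "offset": the shift along the tool's x, y, z in m, a list of three; "twist": the turn, a rotation vector about the tool's x, y, z in degrees, a list of three. In form: [{"offset": [x, y, z], "twist": [rx, ry, rz]}, ...]. A call has 1 to 20 rows; each row is the pose to reach, as a shift and turn from the pose commanded when the call began, along the tool's axes at that moment; what a row does not reach only later rows make up. A row lasts 1/8 s, in which the tool goes at most 62.5 mm and 10.7 degrees, less where a joint would pass 70% of its speed; a pose out of reach is approached as far as the arm can. A call with a gripper value outside its range is refused whole. OPENING is the opening, from 0 (shut) to 1 (fully open), set as the call begins (- or left out, the last holds). The fingers move at their own pace and stop on an object; FORCE is the grip in N (left out, the last holds). Time passes only in rows, so rows that repeat a pose let the fingers close. It gives the time, the measured TCP pose, the force, the opening and the grip force at its end, in the units of the state.
- get_obs(): the state, without advancing time (a new reading comes with each control period).
- get_image(name): name is "side" or "top" or "wrist"; returns the picture (480x640x3 uint8, red, green, blue); there is no depth.
- get_calibration(name): a dict with "intrinsics" (3x3 intrinsics, pixels), "world_from_camera" (4x4, takes a point from camera to world coordinates); the wrist camera has in their place "tool_from_camera" (4x4, takes a point from camera to tool coordinates, whose origin is the TCP and whose axes are the flange's). Camera axes: x right, y up, looking along -z (the intrinsics and any distortion apply to the point x, -y, -z); pixel columns grow to the right and rows downward; lengths in m; the calibration is good to about 2 mm. A picture is of the moment at which its call begins: read the wrist's pose just before it. get_calibration takes no time and is no camera call.
- finish_job(): hands the job in; it is judged then, once.
Trained networks look in the newest picture that a camera, given by its name, has taken for a name from the list of things; names that differ only in an ending like _2 or _b are one class to them, and where a whole thing is asked for, a point or a joint stands for the part that bears it (a point fixed in the world has none). Each returns a list of dicts, best first, with "confidence" (0 to 1); they miss things now and then, are a little off and sometimes report something else, mostly with a low value. They report only what shows in the picture. A call takes as long as a camera call. They do not tell look-alikes from the thing itself.
- cut_out(query, camera): "region" (480x640 bool, what is visible of it) and "rect" ([centre column, centre row, width, height] in pixels, round what is visible of it).
The state is a dict: "t": time; "q": joint angles; "dq": joint speeds; "effort": joint torques, N m; "tool_pos": TCP position; "tool_rot": TCP orientation; "contact_force": force on the tool from outside, world axes, zero at the start; "wrist_torque": the same for the moment, N m; "opening": finger opening in m; "grip_force": force on a finger pad.
Only numpy, scipy, OpenCV 4.12 (cv2) and the standard library are available. Lean on these libraries where they do the work, as an engineer would, in place of code of your own. Each camera call takes 0.05 s, during which the arm holds its last target. There are 200 camera calls.

## Working session

There is one attempt and no reset: what is moved stays moved. The work goes in short steps, Python scripts to look and compute and a shell command to move; the robot and the scene stay as the last step left them, time stands still between calls to the robot, and variables do not carry over. Pictures are saved under pics/ and viewed, at most 14 in all, crops included, and the job is handed in when it is done.

```bash
ls; mkdir -p pics; python3 - <<'E'
from station import *
import cv2
for n in ["top","side"]:
    im=get_image(n); cv2.imwrite(f"pics/{n}0.png",im[:,:,::-1])
    c=get_calibration(n); print(n,c)
print(get_calibration("wrist")); print(get_obs())
E
```

```text
pics
top {'intrinsics': array([[490.40244901,   0.        , 317.58029066],
       [  0.        , 490.40244901, 241.78299421],
       [  0.        ,   0.        ,   1.        ]]), 'world_from_camera': array([[-0.02256499,  0.9907467 , -0.13383497,  0.36481129],
       [-0.99967686, -0.02392765, -0.00858179, -0.00653669],
       [-0.01170473,  0.13359807,  0.99096647,  1.11659079],
       [ 0.        ,  0.        ,  0.        ,  1.        ]])}
side {'intrinsics': array([[440.41138254,   0.        , 315.16499685],
       [  0.        , 440.41138254, 233.20471001],
       [  0.        ,   0.        ,   1.        ]]), 'world_from_camera': array([[-0.89964272,  0.26034339, -0.35052003,  0.16686079],
       [-0.43661823, -0.54144542,  0.71847156,  0.67060777],
       [-0.00273814,  0.79941114,  0.6007781 ,  0.59860522],
       [ 0.        ,  0.        ,  0.        ,  1.        ]])}
{'intrinsics': array([[427.27199012,   0.        , 316.16577044],
       [  0.        , 427.27199012, 239.63868957],
       [  0.        ,   0.        ,   1.        ]]), 'tool_from_camera': array([[-3.43677862e-0
[... 290 characters left out ...]
,
         1.00000000e+00]])}
{'t': 0.1, 'q': array([-1.35004354e+00,  5.32691460e-02,  1.61418599e+00, -3.23104946e-07,
        1.47600398e+00, -1.18993447e-01]), 'dq': array([-0.00039931, -0.0013388 , -0.0024532 , -0.00053663, -0.00031882,
        0.00187016]), 'effort': array([ 5.44491595e-04, -3.94901597e+01, -3.71365178e+01, -1.14683126e-04,
        3.83053586e-03, -7.67466133e-06]), 'tool_pos': array([ 0.20815683, -0.58870609,  0.23018191]), 'tool_rot': array([-3.09453607e+00, -5.30794064e-01,  1.49522109e-04]), 'contact_force': array([ 0.32323122,  0.20775119, -0.2344928 ]), 'wrist_torque': array([0.0280764 , 0.03136568, 0.07603064]), 'grip_force': 0.0, 'opening': 0.08512664496070085}
```

View pics/top0.png

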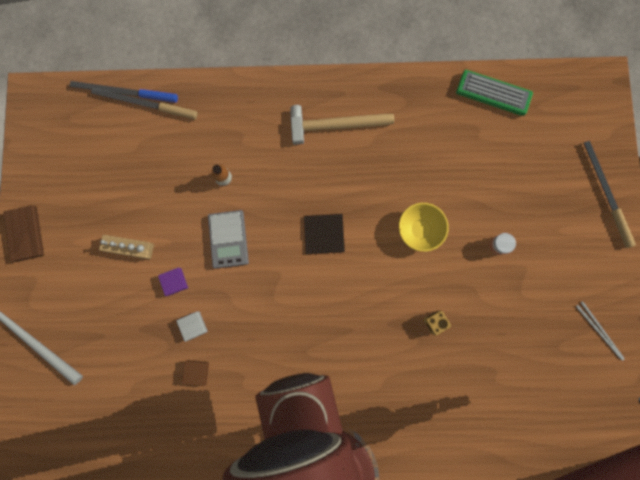

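View pics/side0.png

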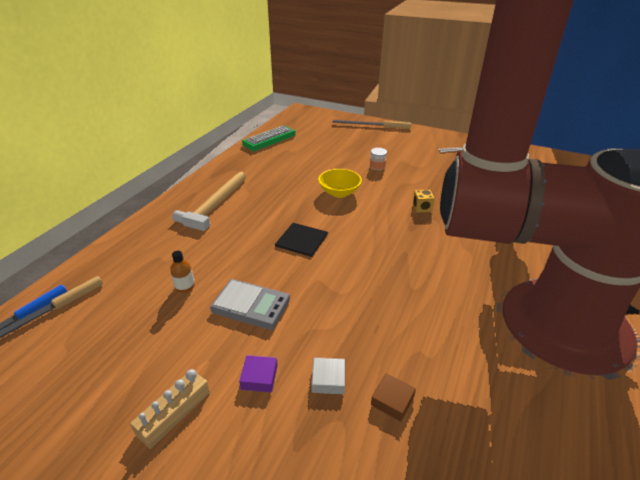

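```bash
cat > h.py <<'E'
from station import *
import numpy as np, cv2
from scipy.optimize import minimize
from scipy.spatial.transform import Rotation as R
CY=lambda r,h:[(r*np.cos(a),r*np.sin(a),z) for a in np.linspace(0,2*np.pi,33) for z in(0,h)]
BX=lambda l,w,h:[(x,y,z) for x in(-l/2,l/2) for y in(-w/2,w/2) for z in(0,h)]
DIM={k:np.array(v) for k,v in dict(pad=BX(.09,.09,.008),scale=BX(.125,.08,.02),bench_block=BX(.05,.05,.022),dapping_block=BX(.04,.04,.04),
 jar=CY(.022,.048),punch_rack=BX(.11,.036,.03),basket=CY(.055,.04),bottle=CY(.019,.085)).items()}
def cam(n):
    c=get_calibration(n); K=c["intrinsics"]
    if n!="wrist": return K,c["world_from_camera"]
    o=get_obs(); T=np.eye(4); T[:3,:3]=R.from_rotvec(o["tool_rot"]).as_matrix(); T[:3,3]=o["tool_pos"]
    return K,T@c["tool_from_camera"]
def proj(P,K,M):
    p=(P-M[:3,3])@M[:3,:3]; q=np.c_[p[:,0],-p[:,1],-p[:,2]]@K.T
    return q[:,:2]/q[:,2:]
def ray(u,v,z,K,M):
    d=np.linalg.solve(K,[u,v,1.]); d=M[:3,:3]@[d[0],-d[1],-d[2]]; return M[:3,3]+d*(z-M[2,3])/d[2]
def pose(name,p):
    c,s=np.cos(p[2]),np.sin(p[2]); P=DIM[name]
    return np.c_[p[0]+c*P[:,0]-s*P[:,1],p[1]+s*P[:,0]+c*P[:,1],p[3]+P[:,2]]
def render(name,p,K,M,s=4):
    h=cv2.convexHull(proj(pose(name,p),K,M).astype(np.float32))
    m=np.zeros((480,640),np.uint8); cv2.fillConvexPoly(m,np.round((h)*16).astype(np.int32),255,cv2.LINE_AA,4); return m/255.
def fit(name,views,p0,fixz=None):
    """views: list of (region,K,M). p=[x,y,yaw,z]"""
    f=lambda p:sum(1-np.minimum(a,m).sum()/np.maximum(a,m).sum() for r,K,M in views
        for a,m in[(r.astype(float),render(name,[*p[:3],p[3] if fixz is None else fixz],K,M))])/len(views)
    best=None
    for y in (p0[2]+np.array([0,.4,.8,1.2,1.6,2.2,2.7]) if len(p0)==3 and name not in("jar","basket","bottle") else [p0[2]]):
        s=np.array([[*p0[:2],y,0]]*5)+np.diag([.01,.01,.15,.008,0])[:,:4]
        r=minimize(f,s[0],method="Nelder-Mead",options=dict(initial_simplex=s,xatol=1e-4,fatol=1e-4))
        if best is None or r.fun<best.fun: best=r
    return best.x,1-best.fun
E
cat > m.py <<'E'
from h import *
ims={n:get_image(n) for n in("top","side")}
C={n:cam(n) for n in ims}
for k in ["pad","scale","bench_block","dapping_block","jar","punch_rack","basket","bottle"]:
    V={}
    for n in ims:
        L=cut_out(k,n)
        print(k,n,[(np.round(d["rect"]).astype(int).tolist(),round(d["confidence"],2)) for d in L[:4]])
        if k=="bench_block" and L:
            L=[max(L,key=lambda d:(lambda c:c.min())(ims[n][d["region"]].mean(0)))]
        if L: V[n]=(L[0]["region"],*C[n],L[0]["rect"])
    if "top" not in V: continue
    r=V["top"]; p0=ray(r[3][0],r[3][1],DIM[k][:,2].max()/2,*C["top"])
    p0=[p0[0],p0[1],0.]
    for vs in (["top"],["top","side"]):
        p,i=fit(k,[V[n][:3] for n in vs if n in V],p0,0. if len(vs)==1 else None); print("   ",vs,np.round(p,4),round(i,3))
E
python3 m.py
```

```text
pad top [([323, 234, 37, 43], 0.9)]
pad side [([302, 241, 55, 36], 0.57), ([379, 159, 16, 22], 0.46)]
    ['top'] [ 0.5353 -0.0118  1.6304  0.0108] 0.905
    ['top', 'side'] [ 0.5349 -0.0133  1.6242 -0.0045] 0.897
scale top [([226, 241, 41, 57], 0.57), ([501, 243, 27, 19], 0.55)]
scale side [([252, 305, 81, 45], 0.83)]
    ['top'] [0.5271 0.2081 0.1101 0.0297] 0.919
    ['top', 'side'] [ 0.5276  0.2087  3.2621 -0.0067] 0.903
bench_block top [([191, 325, 29, 27], 0.95), ([194, 373, 30, 23], 0.84), ([173, 282, 29, 30], 0.75)]
bench_block side [([393, 396, 42, 48], 0.59), ([259, 375, 39, 34], 0.59), ([330, 377, 36, 38], 0.57)]
    ['top'] [ 0.3318  0.288   3.4928 -0.0337] 0.846
    ['top', 'side'] [ 0.3314  0.2885  3.5513 -0.004 ] 0.858
dapping_block top [([434, 324, 27, 21], 0.83)]
dapping_block side [([422, 200, 24, 24], 0.82), ([338, 186, 43, 31], 0.39)]
    ['top'] [ 0.3292 -0.2536  0.5185 -0.0302] 0.843
    ['top', 'side'] [ 3.2770e-01 -2.5450e-01  2.0329e+00 -1.2000e-03] 0.867
jar top [([503, 242, 27, 21], 0.61)]
jar side [([378, 161, 16, 21], 0.63)]
    ['top'] [ 0.4982 -0.4073 -0.0096  0.0012] 0.885
    ['top', 'side'] [ 0.4968 -0.409   0.1446 -0.0025] 0.879
punch_rack top [([124, 246, 49, 21], 0.97)]
punch_rack side [([171, 408, 77, 73], 0.77), ([303, 240, 52, 35], 0.4)]
    ['top'] [ 0.5147  0.4391  1.3461 -0.0128] 0.833
    ['top', 'side'] [ 0.5149  0.4367  1.3639 -0.0061] 0.88
basket top [([424, 225, 46, 45], 0.7)]
basket side [([338, 184, 42, 30], 0.81)]
    ['top'] [ 0.5406 -0.2332  0.2908 -0.0094] 0.854
    ['top', 'side'] [ 0.5427 -0.2382  0.1676 -0.0035] 0.779
bottle top [([222, 178, 16, 23], 0.52), ([126, 244, 52, 28], 0.28)]
bottle side [([184, 272, 27, 43], 0.64)]
    ['top'] [0.663  0.2127 0.0242 0.0038] 0.597
    ['top', 'side'] [ 0.6727  0.2173  0.3665 -0.0145] 0.671
```

```bash
cat >> h.py <<'E'
def rel(*ts):
    """targets (x,y,z,heading deg), tool straight down -> offset (mm) and twist (deg)"""
    o=get_obs(); Q=R.from_rotvec(o["tool_rot"])
    for x,y,z,h in ts:
        a=np.radians(h); c,s=np.cos(a),np.sin(a); G=R.from_matrix(np.array([[c,s,0],[s,-c,0],[0,0,-1]]))
        print("  rel",np.round(Q.inv().apply(np.array([x,y,z])-o["tool_pos"])*1000,1),np.round((Q.inv()*G).as_rotvec(degrees=True),1))
E
python3 - <<'E'
from h import *
rel((.45,-.15,.2,21),(.331,.288,.16,21))
im=get_image("top"); cv2.imwrite("pics/c1.png",cv2.resize(im[260:400,130:260,::-1],None,fx=4,fy=4,interpolation=cv2.INTER_CUBIC))
E
```

```text
rel [ 374.3 -333.6   31.3] [-0.  -0.  -1.5]
  rel [ 408.  -786.2   71.3] [-0.  -0.  -1.5]
```

View pics/c1.png

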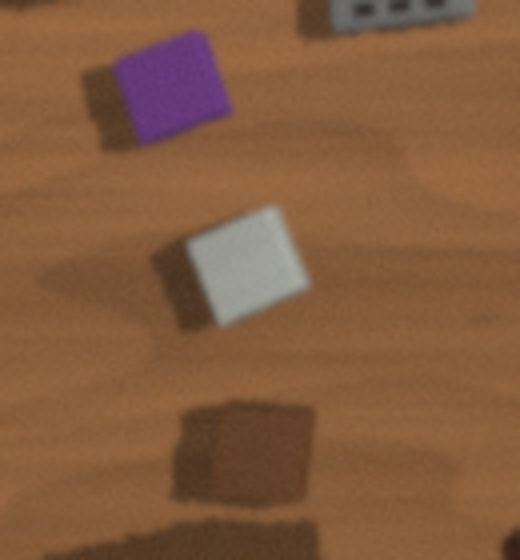

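Three slabs in the top view could be the bench block: purple at (173,282), bright grey at (192,326) and brown at (195,372). The enlarged crop shows the grey one is bright steel, which fits the description, and the brown and purple ones are excluded. I'll go above the grey one.

```bash
python3 -m crank '[{"offset":[0.374,-0.334,0.031],"twist":[0,0,0]},{"offset":[0.374,-0.334,0.031],"twist":[0,0,0]},{"offset":[0.374,-0.334,0.031],"twist":[0,0,0]},{"offset":[0.374,-0.334,0.031],"twist":[0,0,0]},{"offset":[0.374,-0.334,0.031],"twist":[0,0,0]},{"offset":[0.374,-0.334,0.031],"twist":[0,0,0]},{"offset":[0.374,-0.334,0.031],"twist":[0,0,0]},{"offset":[0.374,-0.334,0.031],"twist":[0,0,0]},{"offset":[0.408,-0.786,0.071],"twist":[0,0,-1.5]},{"offset":[0.408,-0.786,0.071],"twist":[0,0,-1.5]},{"offset":[0.408,-0.786,0.071],"twist":[0,0,-1.5]},{"offset":[0.408,-0.786,0.071],"twist":[0,0,-1.5]},{"offset":[0.408,-0.786,0.071],"twist":[0,0,-1.5]},{"offset":[0.408,-0.786,0.071],"twist":[0,0,-1.5]},{"offset":[0.408,-0.786,0.071],"twist":[0,0,-1.5]},{"offset":[0.408,-0.786,0.071],"twist":[0,0,-1.5]},{"offset":[0.408,-0.786,0.071],"twist":[0,0,-1.5]},{"offset":[0.408,-0.786,0.071],"twist":[0,0,-1.5]}]' 1 40
cat > w.py <<'E'
from h import *
import sys
# w.py name pic x y [yaw]
k,pic=sys.argv[1:3]; p0=[float(a) for a in sys.argv[3:6]]
C=cam("wrist"); im=get_image("wrist"); L=cut_out(k,"wrist")
print([(np.round(d["rect"]).astype(int).tolist(),round(d["confidence"],2)) for d in L])
e=proj(np.array([[p0[0],p0[1],DIM[k][:,2].max()/2]]),*C)[0]
L=[d for d in L if np.hypot(*(np.array(d["rect"][:2])-e))<90]
im=im[:,:,::-1].copy()
if L:
    d=L[0]; p,i=fit(k,[(d["region"],*C)],p0+[0],0.); print(k,np.round(p[:3],4),"deg",round(np.degrees(p[2]),1),"iou",round(i,3))
    h=cv2.convexHull(proj(pose(k,[*p[:3],0]),*C).astype(np.float32))
    cv2.polylines(im,[np.round(h).astype(int)],True,(255,0,255),1)
    P=DIM[k]; t=pose(k,[*p[:3],0])[P[:,2]>.001]; cv2.polylines(im,[cv2.convexHull(np.round(proj(t,*C)).astype(np.int32))],True,(0,255,0),1)
cv2.imwrite(f"pics/{pic}.png",im); print(np.round(get_obs()["tool_pos"],4),get_obs()["t"])
E
python3 w.py bench_block w1 .331 .288 .37
```

```text
t: 3.3
tool_pos: [0.3313, 0.2872, 0.1604]
tool_rot: [3.089, 0.571, 0.0]
contact_force: [0.8, 0.8, 0.5]
opening: 0.0853
grip_force: 0.0
[([305, 47, 88, 94], 0.96), ([278, 339, 85, 84], 0.95), ([315, 217, 77, 80], 0.81)]
bench_block [0.3317 0.2883 0.4045] deg 23.2 iou 0.926
[0.3315 0.287  0.1605] 3.4
```

View pics/w1.png

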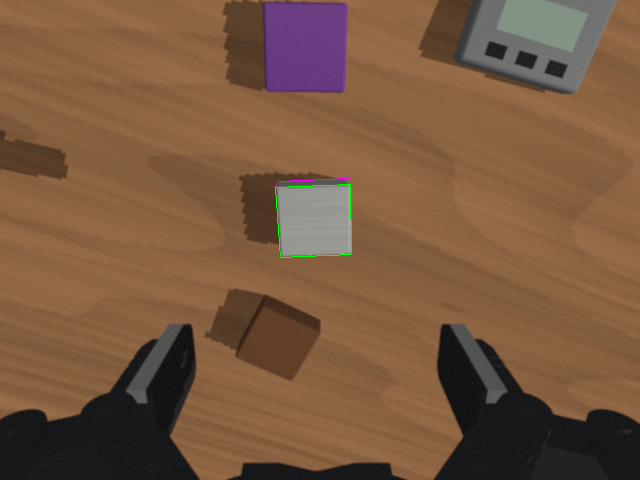

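The crop and fit agree: the grey block is at (315,217) px, the green outline matches its top, and neither the brown slab (280,338) nor the purple one (305,47) is in the fingers' path.

```bash
python3 -c "
from h import *
rel((.3317,.2883,.05,23),(.3317,.2883,.002,23))"
```

```text
rel [  0.6  -1.2 110.5] [ 0.  -0.  -2.1]
  rel [  0.6  -1.2 158.5] [ 0.  -0.  -2.1]
```

```bash
python3 -m crank '[{"offset":[0.001,-0.001,0.06],"twist":[0,0,-2]},{"offset":[0.001,-0.001,0.11],"twist":[0,0,-2]},{"offset":[0.001,-0.001,0.14],"twist":[0,0,-2]},{"offset":[0.001,-0.001,0.158],"twist":[0,0,-2]},{"offset":[0.001,-0.001,0.158],"twist":[0,0,-2]},{"offset":[0.001,-0.001,0.158],"twist":[0,0,-2]}]' && python3 -m crank '[{"offset":[0,0,0],"twist":[0,0,0]},{"offset":[0,0,0],"twist":[0,0,0]},{"offset":[0,0,0],"twist":[0,0,0]},{"offset":[0,0,0],"twist":[0,0,0]},{"offset":[0,0,0],"twist":[0,0,0]},{"offset":[0,0,0],"twist":[0,0,0]}]' 0 60
```

```text
t: 4.15
tool_pos: [0.3326, 0.2891, 0.0034]
tool_rot: [-3.078, -0.624, -0.003]
contact_force: [0.8, -0.2, 1.1]
opening: 0.0853
grip_force: 0.0
t: 4.9
tool_pos: [0.3325, 0.2896, 0.0036]
tool_rot: [-3.078, -0.626, -0.003]
contact_force: [0.2, -1.1, 6.2]
opening: 0.0482
grip_force: 64.6
```

```bash
python3 -c "
from h import *
rel((.335,.289,.14,23),(.455,-.013,.17,3))"
```

```text
rel [   2.3    1.5 -136.4] [ 0.  -0.1 -0. ]
  rel [  -5.   326.4 -166.4] [-0.  -0.1 20. ]
```

```bash
python3 -m crank '[{"offset":[0.002,0.001,-0.04],"twist":[0,0,0]},{"offset":[0.002,0.001,-0.1],"twist":[0,0,0]},{"offset":[0.002,0.02,-0.14],"twist":[0,0,0]},{"offset":[-0.005,0.326,-0.166],"twist":[0,0,20]},{"offset":[-0.005,0.326,-0.166],"twist":[0,0,20]},{"offset":[-0.005,0.326,-0.166],"twist":[0,0,20]},{"offset":[-0.005,0.326,-0.166],"twist":[0,0,20]},{"offset":[-0.005,0.326,-0.166],"twist":[0,0,20]},{"offset":[-0.005,0.326,-0.166],"twist":[0,0,20]},{"offset":[-0.005,0.326,-0.166],"twist":[0,0,20]},{"offset":[-0.005,0.326,-0.166],"twist":[0,0,20]},{"offset":[-0.005,0.326,-0.166],"twist":[0,0,20]}]' && python3 w.py pad w2 .535 -.013 .05
```

```text
t: 6.4
tool_pos: [0.4537, -0.0119, 0.1679]
tool_rot: [-3.14, -0.085, 0.001]
contact_force: [-0.5, -1.3, -3.5]
opening: 0.0486
grip_force: 65.7
[([323, 97, 143, 144], 0.73)]
pad [ 0.5342 -0.011   0.0245] deg 1.4 iou 0.964
[ 0.454  -0.0122  0.1682] 6.5
```

View pics/w2.png

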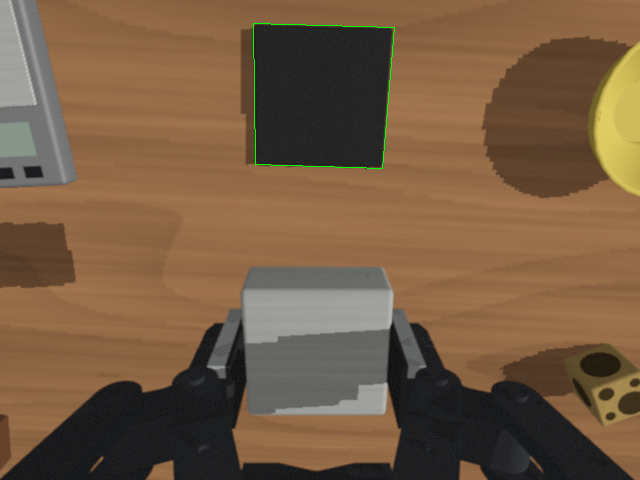

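```bash
python3 -c "
from h import *
rel((.5352,-.011,.06,1.4),(.5352,-.011,.0125,1.4))"
```

```text
rel [ 81.2   3.2 108.2] [-0.   0.   1.7]
  rel [ 81.2   3.2 155.7] [-0.   0.   1.7]
```

```bash
python3 -m crank '[{"offset":[0.06,0.003,0],"twist":[0,0,1.7]},{"offset":[0.081,0.003,0.05],"twist":[0,0,1.7]},{"offset":[0.081,0.003,0.1],"twist":[0,0,1.7]},{"offset":[0.081,0.003,0.13],"twist":[0,0,1.7]},{"offset":[0.081,0.003,0.148],"twist":[0,0,1.7]},{"offset":[0.081,0.003,0.148],"twist":[0,0,1.7]},{"offset":[0.081,0.003,0.155],"twist":[0,0,1.7]},{"offset":[0.081,0.003,0.155],"twist":[0,0,1.7]},{"offset":[0.081,0.003,0.155],"twist":[0,0,1.7]}]'; python3 -c "
from h import *
rel((.5352,-.011,.012,1.4))"
```

```text
t: 7.62
tool_pos: [0.536, -0.0119, 0.0143]
tool_rot: [3.141, 0.035, 0.003]
contact_force: [-0.9, -0.0, -5.8]
opening: 0.0488
grip_force: 65.7
  rel [-0.7 -1.   2.3] [ 0.  -0.1 -0.1]
```

```bash
python3 -m crank '[{"offset":[-0.001,-0.001,0.002],"twist":[0,0,0]},{"offset":[-0.001,-0.001,0.003],"twist":[0,0,0]},{"offset":[-0.001,-0.001,0.003],"twist":[0,0,0]}]'
```

```text
t: 8.0
tool_pos: [0.5347, -0.0108, 0.0116]
tool_rot: [-3.141, -0.035, -0.0]
contact_force: [-5.0, 1.1, 6.0]
opening: 0.0488
grip_force: 66.8
```

```bash
python3 -m crank '[{"offset":[0,0,0],"twist":[0,0,0]},{"offset":[0,0,0],"twist":[0,0,0]},{"offset":[0,0,0],"twist":[0,0,0]},{"offset":[0,0,-0.03],"twist":[0,0,0]},{"offset":[0,0,-0.08],"twist":[0,0,0]},{"offset":[-0.04,0,-0.14],"twist":[0,0,0]},{"offset":[-0.08,0,-0.16],"twist":[0,0,0]},{"offset":[-0.08,0,-0.16],"twist":[0,0,0]},{"offset":[-0.08,0,-0.16],"twist":[0,0,0]}]' 1; cat >> h.py <<'E'
def onpad(k,p0,z,pic=None,cname="wrist"):
    """fit k standing at height z"""
    C=cam(cname); im=get_image(cname)[:,:,::-1].copy(); L=cut_out(k,cname)
    e=proj(np.array([[p0[0],p0[1],z+.01]]),*C)[0]
    L=[d for d in L if np.hypot(*(np.array(d["rect"][:2])-e))<80]
    if not L: print("none",k); cv2.imwrite(f"pics/{pic}.png",im); return
    p,i=fit(k,[(L[0]["region"],*C)],list(p0)+[0],z); print(k,np.round(p[:3],4),"deg",round(np.degrees(p[2]),1),"iou",round(i,3))
    if pic:
        t=pose(k,[*p[:3],z]); cv2.polylines(im,[cv2.convexHull(np.round(proj(t,*C)).astype(np.int32))],True,(255,0,255),1)
        t=t[DIM[k][:,2]>.001]; cv2.polylines(im,[cv2.convexHull(np.round(proj(t,*C)).astype(np.int32))],True,(0,255,0),1)
        cv2.imwrite(f"pics/{pic}.png",im)
    return p
E
python3 -c "
from h import *
onpad('pad',(.5342,-.011,.025),0)
onpad('bench_block',(.5342,-.011,.025),.008,'w3')
rel((.4,-.15,.18,14),(.3277,-.2545,.16,28))"
```

```text
t: 9.12
tool_pos: [0.4543, -0.0126, 0.1699]
tool_rot: [-3.141, -0.035, -0.0]
contact_force: [0.3, -0.2, 0.2]
opening: 0.0856
grip_force: 0.0
pad [ 0.534  -0.0112  0.0305] deg 1.8 iou 0.636
bench_block [ 0.534  -0.0116  0.0101] deg 0.6 iou 0.935
  rel [-57.2 136.3 -11.2] [ -0.1   0.2 -12.7]
  rel [-131.7  239.1    8.9] [ -0.1   0.2 -26.7]
```

View pics/w3.png

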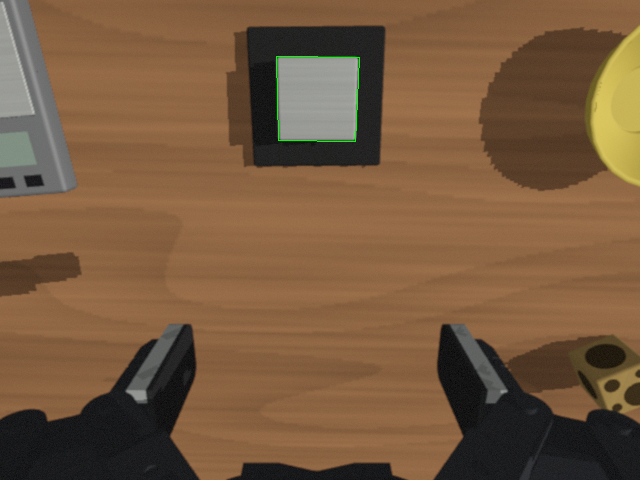

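The bench block (centre px (318,98)) sits centred and square on the pad. Next is the dapping block.

```bash
python3 -m crank '[{"offset":[-0.132,0.239,0.009],"twist":[0,0,-26.7]},{"offset":[-0.132,0.239,0.009],"twist":[0,0,-26.7]},{"offset":[-0.132,0.239,0.009],"twist":[0,0,-26.7]},{"offset":[-0.132,0.239,0.009],"twist":[0,0,-26.7]},{"offset":[-0.132,0.239,0.009],"twist":[0,0,-26.7]},{"offset":[-0.132,0.239,0.009],"twist":[0,0,-26.7]},{"offset":[-0.132,0.239,0.009],"twist":[0,0,-26.7]},{"offset":[-0.132,0.239,0.009],"twist":[0,0,-26.7]}]'; python3 -c "
from h import *
p=onpad('dapping_block',(.3277,-.2545,.48),0,'w4')
h=np.degrees(p[2]); rel((p[0],p[1],.05,h),(p[0],p[1],.008,h))"
```

```text
t: 10.32
tool_pos: [0.3282, -0.2535, 0.1609]
tool_rot: [-3.047, -0.762, 0.0]
contact_force: [0.1, 0.4, 0.5]
opening: 0.0853
grip_force: 0.0
dapping_block [ 0.3284 -0.2543  0.506 ] deg 29.0 iou 0.945
  rel [-1.000e-01  8.000e-01  1.112e+02] [-0.  -0.  -0.9]
  rel [-1.000e-01  8.000e-01  1.532e+02] [-0.  -0.  -0.9]
```

View pics/w4.png

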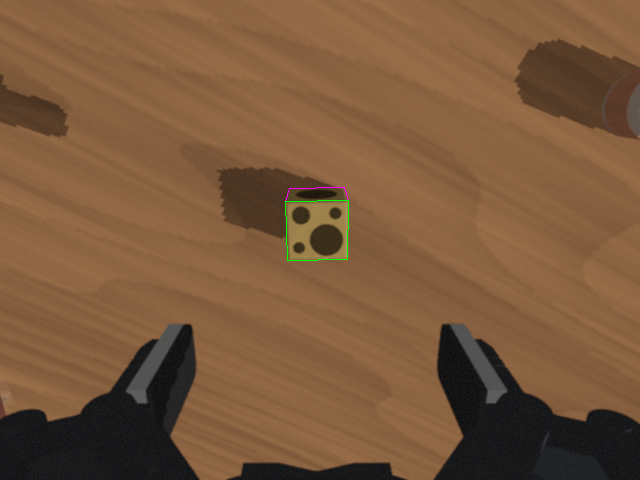

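```bash
python3 -m crank '[{"offset":[0,0.001,0.06],"twist":[0,0,-1]},{"offset":[0,0.001,0.11],"twist":[0,0,-1]},{"offset":[0,0.001,0.14],"twist":[0,0,-1]},{"offset":[0,0.001,0.153],"twist":[0,0,-1]},{"offset":[0,0.001,0.153],"twist":[0,0,-1]},{"offset":[0,0.001,0.153],"twist":[0,0,-1]}]' && python3 -m crank '[{"offset":[0,0,0],"twist":[0,0,0]},{"offset":[0,0,0],"twist":[0,0,0]},{"offset":[0,0,0],"twist":[0,0,0]},{"offset":[0,0,0],"twist":[0,0,0]},{"offset":[0,0,0],"twist":[0,0,0]},{"offset":[0,0,0],"twist":[0,0,0]}]' 0 60;  python3 -c "
from h import *
rel((.329,-.254,.16,29),(.455,-.0115,.18,1))"
```

```text
t: 11.18
tool_pos: [0.3292, -0.2563, 0.01]
tool_rot: [3.039, 0.786, 0.002]
contact_force: [0.2, 0.1, -0.3]
opening: 0.0856
grip_force: 0.0
t: 11.92
tool_pos: [0.3284, -0.2558, 0.009]
tool_rot: [3.041, 0.785, 0.001]
contact_force: [-0.8, 0.8, 5.5]
opening: 0.0389
grip_force: 62.1
  rel [   1.4   -1.2 -151. ] [ 0. -0. -0.]
  rel [ 229.1 -152.3 -171. ] [ 0. -0. 28.]
```

```bash
python3 -m crank '[{"offset":[0,0,-0.05],"twist":[0,0,0]},{"offset":[0,0,-0.11],"twist":[0,0,0]},{"offset":[0.229,-0.152,-0.171],"twist":[0,0,28]},{"offset":[0.229,-0.152,-0.171],"twist":[0,0,28]},{"offset":[0.229,-0.152,-0.171],"twist":[0,0,28]},{"offset":[0.229,-0.152,-0.171],"twist":[0,0,28]},{"offset":[0.229,-0.152,-0.171],"twist":[0,0,28]},{"offset":[0.229,-0.152,-0.171],"twist":[0,0,28]},{"offset":[0.229,-0.152,-0.171],"twist":[0,0,28]},{"offset":[0.229,-0.152,-0.171],"twist":[0,0,28]}]';  python3 -c "
from h import *
onpad('bench_block',(.5342,-.011,.025),.008,'w5')
rel((.5335,-.0115,.18,1),(.5335,-.0115,.042,1))"
```

```text
t: 13.18
tool_pos: [0.4538, -0.0124, 0.1781]
tool_rot: [-3.141, -0.024, 0.003]
contact_force: [-0.3, -0.0, -2.7]
opening: 0.0393
grip_force: 62.3
bench_block [ 0.5344 -0.0114  0.0422] deg 2.4 iou 0.954
  rel [79.4  0.1 -1.5] [-0.   0.1 -0.2]
  rel [7.960e+01 1.000e-01 1.365e+02] [-0.   0.1 -0.2]
```

```bash
python3 -m crank '[{"offset":[0.06,0,0],"twist":[0,0,-0.4]},{"offset":[0.08,0,0.03],"twist":[0,0,-0.4]},{"offset":[0.08,0,0.08],"twist":[0,0,-0.4]},{"offset":[0.08,0,0.12],"twist":[0,0,-0.4]},{"offset":[0.08,0,0.132],"twist":[0,0,-0.4]},{"offset":[0.08,0,0.132],"twist":[0,0,-0.4]},{"offset":[0.08,0,0.135],"twist":[0,0,-0.4]},{"offset":[0.08,0,0.135],"twist":[0,0,-0.4]},{"offset":[0.08,0,0.135],"twist":[0,0,-0.4]}]';  python3 -c "
from h import *
rel((.5335,-.0115,.039,1.3))"
```

```text
t: 14.4
tool_pos: [0.5355, -0.0102, 0.0455]
tool_rot: [3.141, 0.038, 0.003]
contact_force: [1.1, 0.0, -2.4]
opening: 0.0395
grip_force: 62.2
  rel [-2.1  1.3  6.5] [ 0.  -0.1  0.1]
```

```bash
python3 -m crank '[{"offset":[-0.001,0.001,0.004],"twist":[0,0,0]},{"offset":[-0.001,0.001,0.0055],"twist":[0,0,0]},{"offset":[-0.001,0.001,0.0065],"twist":[0,0,0]},{"offset":[-0.001,0.001,0.0065],"twist":[0,0,0]}]'; python3 -c "
from station import *
for i in range(3): get_image('wrist'); o=get_obs(); print(o['tool_pos'],o['contact_force'])"
```

```text
t: 14.9
tool_pos: [0.5339, -0.0112, 0.0391]
tool_rot: [3.141, 0.038, -0.001]
contact_force: [-6.2, 1.3, 6.1]
opening: 0.0391
grip_force: 63.6
[ 0.53390027 -0.01119203  0.03906939] [-4.8927769   0.23826117  7.27119116]
[ 0.53390226 -0.01120032  0.03906365] [-5.99543982  0.03386694  5.17845789]
[ 0.53390606 -0.01116165  0.03906808] [-5.52660022 -0.22990095  6.35610091]
```

In contact and centred, so I'll release, rise and check.

```bash
python3 -m crank '[{"offset":[0,0,0],"twist":[0,0,0]},{"offset":[0,0,0],"twist":[0,0,0]},{"offset":[0,0,0],"twist":[0,0,0]},{"offset":[0,0,-0.03],"twist":[0,0,0]},{"offset":[0,0,-0.08],"twist":[0,0,0]},{"offset":[-0.04,0,-0.14],"twist":[0,0,0]},{"offset":[-0.08,0,-0.16],"twist":[0,0,0]},{"offset":[-0.08,0,-0.16],"twist":[0,0,0]},{"offset":[-0.08,0,-0.16],"twist":[0,0,0]}]' 1; 
python3 -c "
from h import *
onpad('dapping_block',(.534,-.0115,.025),.03,'w6')
rel((.45,-.2,.2,1),(.497,-.409,.17,0))"
```

```text
t: 16.18
tool_pos: [0.4539, -0.013, 0.1973]
tool_rot: [-3.141, -0.037, -0.0]
contact_force: [-1.0, 0.1, -0.4]
opening: 0.0854
grip_force: 0.0
dapping_block [ 0.5347 -0.0118  0.0051] deg 0.3 iou 0.938
  rel [ -8.1 186.9  -4. ] [-0.   0.2  0.4]
  rel [ 33.9 397.   25.8] [-0.   0.2  1.4]
```

View pics/w6.png

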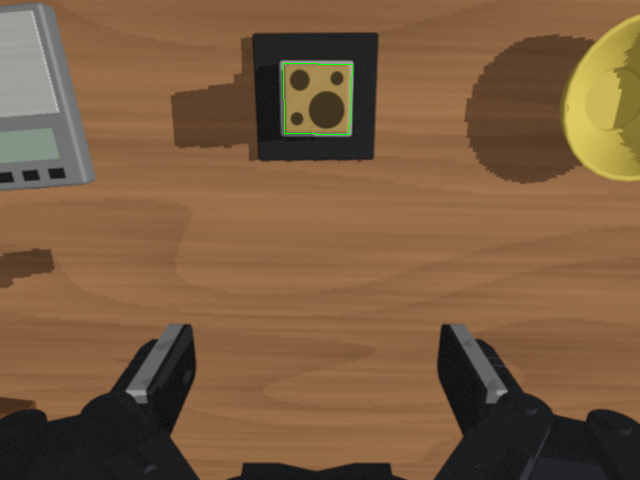

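The dapping block is centred and square on the steel block at px (317,98). Next is the jar, with the tool turned to heading 90°.

```bash
python3 -m crank '[{"offset":[0.034,0.397,0.03],"twist":[0,0,-88.7]},{"offset":[0.034,0.397,0.03],"twist":[0,0,-88.7]},{"offset":[0.034,0.397,0.03],"twist":[0,0,-88.7]},{"offset":[0.034,0.397,0.03],"twist":[0,0,-88.7]},{"offset":[0.034,0.397,0.03],"twist":[0,0,-88.7]},{"offset":[0.034,0.397,0.03],"twist":[0,0,-88.7]},{"offset":[0.034,0.397,0.03],"twist":[0,0,-88.7]},{"offset":[0.034,0.397,0.03],"twist":[0,0,-88.7]},{"offset":[0.034,0.397,0.03],"twist":[0,0,-88.7]},{"offset":[0.034,0.397,0.03],"twist":[0,0,-88.7]},{"offset":[0.034,0.397,0.03],"twist":[0,0,-88.7]},{"offset":[0.034,0.397,0.03],"twist":[0,0,-88.7]}]';  python3 -c "
from h import *
p=onpad('jar',(.497,-.409,0),0,'w7')
rel((p[0],p[1],.06,90),(p[0],p[1],.012,90))"
```

```text
t: 17.77
tool_pos: [0.4974, -0.4089, 0.1673]
tool_rot: [-2.22, -2.222, 0.0]
contact_force: [-0.4, -0.5, -0.0]
opening: 0.0854
grip_force: 0.0
jar [ 0.4982 -0.4069 -0.0377] deg -2.2 iou 0.956
  rel [  2.1   0.9 107.7] [-0.  -0.   0.1]
  rel [  2.1   0.9 155.7] [-0.  -0.   0.1]
```

View pics/w7.png

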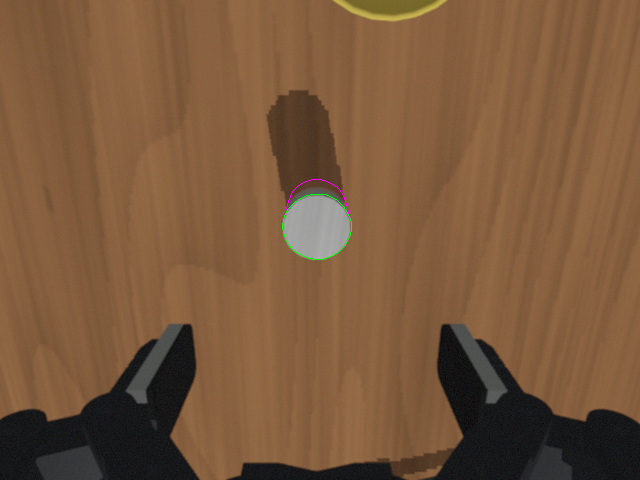

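```bash
python3 -m crank '[{"offset":[0.002,0.001,0.06],"twist":[0,0,0]},{"offset":[0.002,0.001,0.11],"twist":[0,0,0]},{"offset":[0.002,0.001,0.14],"twist":[0,0,0]},{"offset":[0.002,0.001,0.155],"twist":[0,0,0]},{"offset":[0.002,0.001,0.155],"twist":[0,0,0]},{"offset":[0.002,0.001,0.155],"twist":[0,0,0]}]' && python3 -m crank '[{"offset":[0,0,0],"twist":[0,0,0]},{"offset":[0,0,0],"twist":[0,0,0]},{"offset":[0,0,0],"twist":[0,0,0]},{"offset":[0,0,0],"twist":[0,0,0]},{"offset":[0,0,0],"twist":[0,0,0]},{"offset":[0,0,0],"twist":[0,0,0]}]' 0 35;  python3 -c "
from h import *
rel((.498,-.407,.19,90),(.42,-.15,.2,90),(.531,.100,.19,90))"
```

```text
t: 18.62
tool_pos: [0.4994, -0.4083, 0.0149]
tool_rot: [2.218, 2.22, -0.0]
contact_force: [-0.2, 0.1, 0.9]
opening: 0.0853
grip_force: 0.0
t: 19.38
tool_pos: [0.4987, -0.4077, 0.0139]
tool_rot: [2.219, 2.222, -0.0]
contact_force: [-0.5, 0.4, 4.7]
opening: 0.0431
grip_force: 36.1
  rel [   0.5   -0.6 -176.1] [0.  0.1 0.1]
  rel [ 257.6  -78.3 -186.4] [0.  0.1 0.1]
  rel [ 507.4   33.  -176.6] [0.  0.1 0.1]
```

```bash
python3 -m crank '[{"offset":[0,0,-0.05],"twist":[0,0,0]},{"offset":[0,0,-0.11],"twist":[0,0,0]},{"offset":[0.02,0,-0.16],"twist":[0,0,0]},{"offset":[0.507,0.033,-0.176],"twist":[0,0,0]},{"offset":[0.507,0.033,-0.176],"twist":[0,0,0]},{"offset":[0.507,0.033,-0.176],"twist":[0,0,0]},{"offset":[0.507,0.033,-0.176],"twist":[0,0,0]},{"offset":[0.507,0.033,-0.176],"twist":[0,0,0]},{"offset":[0.507,0.033,-0.176],"twist":[0,0,0]},{"offset":[0.507,0.033,-0.176],"twist":[0,0,0]},{"offset":[0.507,0.033,-0.176],"twist":[0,0,0]},{"offset":[0.507,0.033,-0.176],"twist":[0,0,0]},{"offset":[0.507,0.033,-0.176],"twist":[0,0,0]},{"offset":[0.507,0.033,-0.176],"twist":[0,0,0]}]';  python3 -c "
from h import *
p=onpad('scale',(.5276,.2087,.12),0,'w8')
q=np.array([.5342,-.0112]); m=(q+p[:2])/2; print(m)
rel((*m,.19,90),(*m,.015,90))"
```

```text
t: 21.12
tool_pos: [0.5305, 0.0988, 0.1883]
tool_rot: [-2.222, -2.221, 0.001]
contact_force: [-0.6, -0.2, -0.7]
opening: 0.043
grip_force: 36.3
scale [0.5275 0.2094 0.0997] deg 5.7 iou 0.974
[0.53082529 0.09911234]
  rel [ 0.4  0.2 -1.4] [-0.  0. -0.]
  rel [  0.4   0.2 173.6] [-0.  0. -0.]
```

View pics/w8.png

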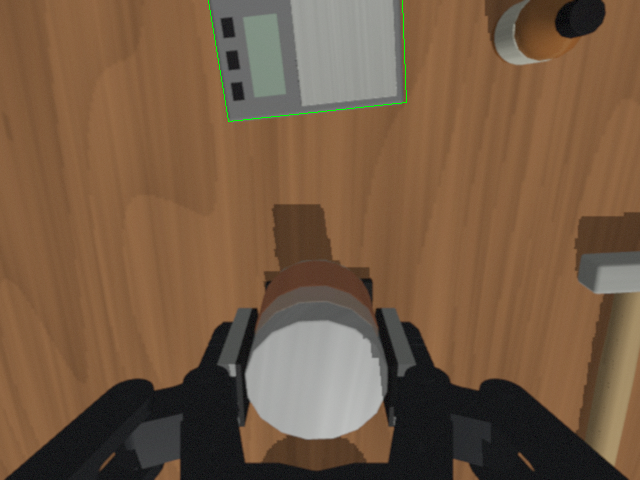

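```bash
python3 -m crank '[{"offset":[0,0,0.05],"twist":[0,0,0]},{"offset":[0,0,0.11],"twist":[0,0,0]},{"offset":[0,0,0.15],"twist":[0,0,0]},{"offset":[0,0,0.168],"twist":[0,0,0]},{"offset":[0,0,0.171],"twist":[0,0,0]},{"offset":[0,0,0.171],"twist":[0,0,0]},{"offset":[0,0,0.171],"twist":[0,0,0]}]'
```

```text
t: 22.1
tool_pos: [0.5325, 0.1, 0.02]
tool_rot: [2.218, 2.221, 0.005]
contact_force: [0.5, 1.1, -2.1]
opening: 0.0431
grip_force: 36.4
```

```bash
python3 -m crank '[{"offset":[-0.001,0.001,0.003],"twist":[0,0,0]},{"offset":[-0.001,0.001,0.005],"twist":[0,0,0]},{"offset":[-0.001,0.001,0.006],"twist":[0,0,0]},{"offset":[-0.001,0.001,0.006],"twist":[0,0,0]}]'
```

```text
t: 22.6
tool_pos: [0.5323, 0.099, 0.0138]
tool_rot: [2.22, 2.223, -0.0]
contact_force: [-5.4, -1.2, 10.7]
opening: 0.0426
grip_force: 37.6
```

```bash
python3 -m crank '[{"offset":[0,0,0],"twist":[0,0,0]},{"offset":[0,0,0],"twist":[0,0,0]},{"offset":[0,0,0],"twist":[0,0,0]},{"offset":[0,0,-0.03],"twist":[0,0,0]},{"offset":[0,0,-0.08],"twist":[0,0,0]},{"offset":[0,0,-0.14],"twist":[0,0,0]},{"offset":[-0.06,0,-0.17],"twist":[0,0,0]},{"offset":[-0.08,0,-0.17],"twist":[0,0,0]},{"offset":[-0.08,0,-0.17],"twist":[0,0,0]}]' 1;  python3 -c "
from h import *
onpad('jar',(.532,.1,0),0,'w9')
rel((.515,.437,.17,78))"
```

```text
t: 23.72
tool_pos: [0.532, 0.0177, 0.1823]
tool_rot: [2.222, 2.219, 0.001]
contact_force: [0.7, 1.0, -0.8]
opening: 0.0856
grip_force: 0.0
jar [ 0.5334  0.0991 -0.0547] deg -3.1 iou 0.946
  rel [417.7 -16.   11.4] [-0.1 -0.  12.1]
```

View pics/w9.png

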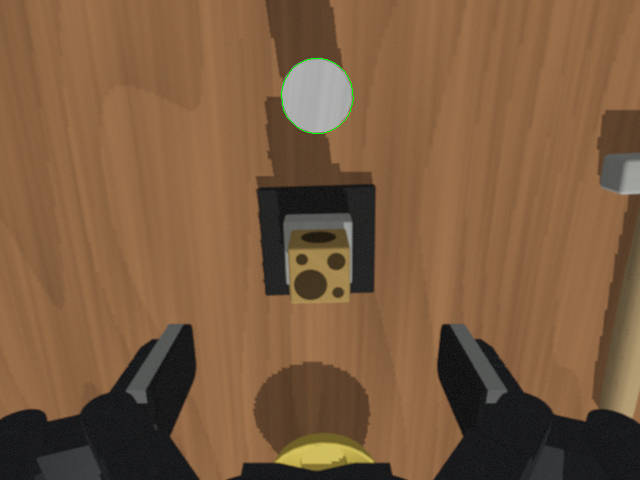

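The jar stands upright at px (317,96), halfway within about 2 mm, and the stack is intact. Now the rack.

```bash
python3 -m crank '[{"offset":[0.418,-0.016,0.011],"twist":[0,0,12]},{"offset":[0.418,-0.016,0.011],"twist":[0,0,12]},{"offset":[0.418,-0.016,0.011],"twist":[0,0,12]},{"offset":[0.418,-0.016,0.011],"twist":[0,0,12]},{"offset":[0.418,-0.016,0.011],"twist":[0,0,12]},{"offset":[0.418,-0.016,0.011],"twist":[0,0,12]},{"offset":[0.418,-0.016,0.011],"twist":[0,0,12]},{"offset":[0.418,-0.016,0.011],"twist":[0,0,12]},{"offset":[0.418,-0.016,0.011],"twist":[0,0,12]},{"offset":[0.418,-0.016,0.011],"twist":[0,0,12]}]';  python3 -c "
from h import *
p=onpad('punch_rack',(.515,.437,1.36),0,'w10')
h=np.degrees(p[2]); rel((p[0],p[1],.004,h))"
```

```text
t: 25.08
tool_pos: [0.5151, 0.436, 0.1704]
tool_rot: [2.441, 1.978, -0.001]
contact_force: [0.0, -0.5, 0.8]
opening: 0.0853
grip_force: 0.0
punch_rack [0.5132 0.4378 1.3812] deg 79.1 iou 0.961
  rel [  1.4  -2.6 166.8] [-0.   0.  -1.1]
```

View pics/w10.png

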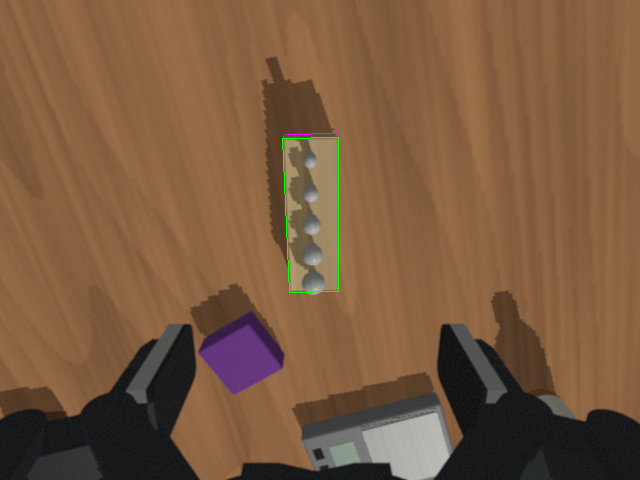

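```bash
python3 -m crank '[{"offset":[0.001,-0.003,0.06],"twist":[0,0,-1]},{"offset":[0.001,-0.003,0.11],"twist":[0,0,-1]},{"offset":[0.001,-0.003,0.15],"twist":[0,0,-1]},{"offset":[0.001,-0.003,0.166],"twist":[0,0,-1]},{"offset":[0.001,-0.003,0.166],"twist":[0,0,-1]},{"offset":[0.001,-0.003,0.166],"twist":[0,0,-1]}]' && python3 -m crank '[{"offset":[0,0,0],"twist":[0,0,0]},{"offset":[0,0,0],"twist":[0,0,0]},{"offset":[0,0,0],"twist":[0,0,0]},{"offset":[0,0,0],"twist":[0,0,0]},{"offset":[0,0,0],"twist":[0,0,0]},{"offset":[0,0,0],"twist":[0,0,0]}]' 0 60;  python3 -c "
from h import *
a=np.radians(1.4); t=np.array([.5342,-.0112])+.103*np.array([np.cos(a),np.sin(a)]); print(t)
rel((.513,.437,.2,79),(*t,.2,91.4))"
```

```text
t: 25.92
tool_pos: [0.5142, 0.4394, 0.0074]
tool_rot: [2.423, 1.999, 0.006]
contact_force: [0.4, 0.8, -0.2]
opening: 0.0854
grip_force: 0.0
t: 26.68
tool_pos: [0.5131, 0.439, 0.0058]
tool_rot: [2.423, 2.0, 0.002]
contact_force: [-0.6, -0.3, 4.7]
opening: 0.0348
grip_force: 62.8
[ 0.63716925 -0.00868349]
  rel [  -1.7    0.5 -194.2] [ 0.1 -0.1  0.1]
  rel [-415.8  206.9 -194.5] [  0.1  -0.1 -12.3]
```

```bash
python3 -m crank '[{"offset":[0,0,-0.05],"twist":[0,0,0]},{"offset":[0,0,-0.11],"twist":[0,0,0]},{"offset":[0,0,-0.17],"twist":[0,0,0]},{"offset":[-0.415,0.207,-0.19],"twist":[0,0,-12.3]},{"offset":[-0.415,0.207,-0.19],"twist":[0,0,-12.3]},{"offset":[-0.415,0.207,-0.19],"twist":[0,0,-12.3]},{"offset":[-0.415,0.207,-0.19],"twist":[0,0,-12.3]},{"offset":[-0.415,0.207,-0.19],"twist":[0,0,-12.3]},{"offset":[-0.415,0.207,-0.19],"twist":[0,0,-12.3]},{"offset":[-0.415,0.207,-0.19],"twist":[0,0,-12.3]},{"offset":[-0.415,0.207,-0.19],"twist":[0,0,-12.3]},{"offset":[-0.415,0.207,-0.19],"twist":[0,0,-12.3]},{"offset":[-0.415,0.207,-0.19],"twist":[0,0,-12.3]},{"offset":[-0.415,0.207,-0.19],"twist":[0,0,-12.3]}]';  python3 -c "
from h import *
rel((.637,-.0075,.01,91.4))"
```

```text
t: 28.42
tool_pos: [0.6365, -0.0069, 0.1941]
tool_rot: [-2.192, -2.249, 0.001]
contact_force: [-0.1, -0.3, -1.6]
opening: 0.035
grip_force: 61.8
  rel [ -0.6   0.7 184.1] [-0.1 -0.   0.1]
```

```bash
python3 -m crank '[{"offset":[-0.001,0,0.05],"twist":[0,0,0]},{"offset":[-0.001,0,0.11],"twist":[0,0,0]},{"offset":[-0.001,0,0.15],"twist":[0,0,0]},{"offset":[-0.001,0,0.175],"twist":[0,0,0]},{"offset":[-0.001,0,0.183],"twist":[0,0,0]},{"offset":[-0.001,0,0.183],"twist":[0,0,0]},{"offset":[-0.001,0,0.183],"twist":[0,0,0]}]'
```

```text
t: 29.3
tool_pos: [0.6385, -0.0091, 0.0138]
tool_rot: [2.193, 2.246, 0.003]
contact_force: [0.6, 0.3, -2.0]
opening: 0.035
grip_force: 61.7
```

```bash
python3 -m crank '[{"offset":[0.001,-0.001,0.004],"twist":[0,0,0]},{"offset":[0.001,-0.001,0.006],"twist":[0,0,0]},{"offset":[0.001,-0.001,0.0075],"twist":[0,0,0]},{"offset":[0.001,-0.001,0.0075],"twist":[0,0,0]}]'
```

```text
t: 29.8
tool_pos: [0.6364, -0.0083, 0.0058]
tool_rot: [-2.195, -2.248, -0.0]
contact_force: [-4.1, 0.7, 5.1]
opening: 0.0346
grip_force: 62.6
```

Touching down, so I'll release, rise, back off and check.

```bash
python3 -m crank '[{"offset":[0,0,0],"twist":[0,0,0]},{"offset":[0,0,0],"twist":[0,0,0]},{"offset":[0,0,0],"twist":[0,0,0]},{"offset":[0,0,-0.03],"twist":[0,0,0]},{"offset":[0,0,-0.08],"twist":[0,0,0]},{"offset":[0,0,-0.14],"twist":[0,0,0]},{"offset":[-0.05,-0.04,-0.2],"twist":[0,0,0]},{"offset":[-0.1,-0.06,-0.22],"twist":[0,0,0]},{"offset":[-0.1,-0.06,-0.22],"twist":[0,0,0]},{"offset":[-0.1,-0.06,-0.22],"twist":[0,0,0]}]' 1;  python3 -c "
from h import *
p=onpad('punch_rack',(.637,-.009,1.59),0,'w11')
onpad('pad',(.5342,-.011,.025),0); onpad('bench_block',(.534,-.011,.025),.008); onpad('dapping_block',(.534,-.011,.025),.03); onpad('jar',(.531,.1,0),0)
a=.0245;d=p[:2]-[.5342,-.0112]; print(d@[np.cos(a),np.sin(a)]-.063,d@[-np.sin(a),np.cos(a)])"
```

```text
t: 31.05
tool_pos: [0.5785, -0.1103, 0.2246]
tool_rot: [2.196, 2.245, 0.001]
contact_force: [0.2, -0.6, -0.1]
opening: 0.0855
grip_force: 0.0
punch_rack [ 0.6373 -0.0077  1.5906] deg 91.1 iou 0.959
pad [ 0.5349 -0.011   0.0347] deg 2.0 iou 0.611
bench_block [ 0.535  -0.0115  0.0222] deg 1.3 iou 0.175
dapping_block [ 0.5353 -0.0116  0.0399] deg 2.3 iou 0.937
none jar
0.04019295319084172 0.0009938770367776775
```

View pics/w11.png

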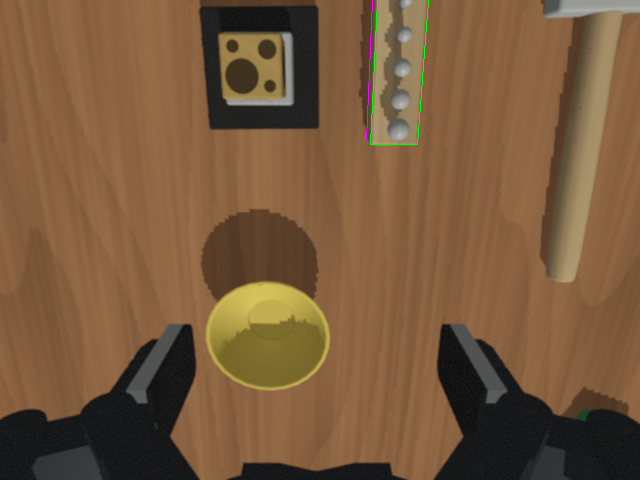

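```bash
python3 -m crank '[{"offset":[-0.25,-0.1,-0.05],"twist":[0,0,0]},{"offset":[-0.25,-0.1,-0.05],"twist":[0,0,0]},{"offset":[-0.25,-0.1,-0.05],"twist":[0,0,0]},{"offset":[-0.25,-0.1,-0.05],"twist":[0,0,0]},{"offset":[-0.25,-0.1,-0.05],"twist":[0,0,0]},{"offset":[-0.25,-0.1,-0.05],"twist":[0,0,0]},{"offset":[-0.25,-0.1,-0.05],"twist":[0,0,0]}]';  python3 -c "
from h import *
onpad('punch_rack',(.637,-.009,1.59),0,cname='top');onpad('jar',(.531,.1,0),0,'t1','top')"
```

```text
t: 32.42
tool_pos: [0.4849, -0.3607, 0.2737]
tool_rot: [-2.193, -2.248, -0.001]
contact_force: [0.1, -0.0, -0.4]
opening: 0.0853
grip_force: 0.0
punch_rack [ 0.6376 -0.0081  1.6066] deg 92.1 iou 0.889
jar [ 0.5326  0.0977 -0.0394] deg -2.3 iou 0.898
```

View pics/t1.png

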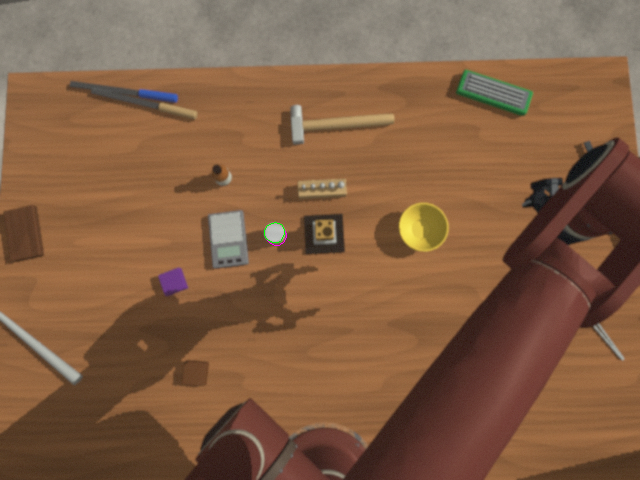

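The top view shows everything in place: stack on the pad (324,233), jar (275,233) and rack (322,188). Bottle, hammer and basket are where they started.

```bash
python3 -c "
from station import *
print(finish_job())"
```

```text
the job is handed in; nothing more can be done
None
```

The job is handed in at about 32 s: the bench block and then the dapping block are stacked squarely on the pad, the jar stands upright within about 2 mm of halfway between pad and scale, the rack is parallel behind the pad, centred and 40 mm clear, and the basket, bottle and hammer were not touched.

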